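Refit and latch the reagent bay cover

ROBOT

A 6-joint arm with a two-finger parallel gripper is mounted at the origin on the work surface. World frame = base frame: x ahead of the robot, y to its left, z up, the work surface at z = 0. Lengths are in m, angles in rad, forces in N, time in s.
With the tool pointing down it reaches from about 0.25 to 0.775 m from the base axis. Payload 4 kg.
Tool frame: the origin (TCP) lies on the mounting face of the last link; the fingertips stand 173 mm ahead of it and the grasp point (between the pads) lies 155 mm ahead of it; z points along the fingers, y is the line along which they close (so a half turn about z gives the same grasp; the last joint's range is limited). The gripper opens to 85 mm and grips with 20 to 120 N. Pads are 22 mm wide; open, the fingers measure 114 mm over their backs; the gripper's body (76 mm by 85 mm) begins 54 mm behind the grasp point. The pads swing forward as they close: fully open they stand 13 mm farther back than shut.
Start: joints at [1.246, 0.087, 1.371, -0, 1.684, -0.103], TCP at [0.121, 0.537, 0.405] pointing down, gripper open.
Joint ranges: [-3.1, 3.1], [-0.76, 2.03], [0.27, 2.55], [-1.08, 4.22], [0.17, 2.65], [-2.57, 2.57]. Speed limits (rad/s): [2.79, 2.79, 3.14, 3.14, 3.14, 3.14].

INTERFACE

Orientations are given as a rotation vector (axis times angle).
In Python, from workcell import arm gives the robot as it stands.
- The arm moves only by the shell command python3 -m jog 'ROWS'. ROWS is JSON, a list of rows, each a list of 3 entries, a list of its own where there are three numbers: the shift along the tool's x, y, z scaled (see below), then the turn about the tool's z scaled (see below), then the opening, from -1 (shut) to 1 (fully open). A call has 1 to 12 rows; each row is the pose to reach, as a shift and turn from the pose commanded when the call began, along the tool's axes at that moment, turning the shorter way round; what a row does not reach only later rows make up. The controller multiplies each number of a shift by 0.08 m and each number of a turn by 360 degrees. A row lasts 1/12 s, in which the tool goes at most 41.7 mm and 7.16 degrees, less where a joint would pass 70% of its speed; a pose out of reach is approached as far as the arm can. A call with a number of a shift or a turn outside -1 to 1 is refused whole. A call with a gripper value outside its range is refused whole. The fingers move at their own pace and stop on an object; the grip force is fixed at half the most. Time passes only in rows, so rows that repeat a pose let the fingers close. It gives the time, the measured TCP pose, the force, the opening and the grip force at its end, in the units of the state.
- arm.get_obs(): the state, without advancing time (a new reading comes with each control period).
- arm.snapshot(name): name is "side" or "top" or "wrist"; returns the picture (480x640x3 uint8, red, green, blue); there is no depth.
- arm.camera_info(name): a dict with "mtx" (3x3 intrinsics, pixels), "origin" and "rotation" of the camera in the world; the wrist camera has in their place "tool_from_camera" (4x4, takes a point from camera to tool coordinates, whose origin is the TCP and whose axes are the flange's). Camera axes: x right, y down, z forward; pixel columns grow to the right and rows downward; lengths in m; the calibration is good to about 2 mm. A picture is of the moment at which its call begins: read the wrist's pose just before it. camera_info takes no time and is no camera call.
- arm.hand_in(): hands the job in; it is judged then, once.
Trained networks look in the newest picture that a camera, given by its name, has taken for a name from the list of things; names that differ only in an ending like _2 or _b are one class to them, and where a whole thing is asked for, a point or a joint stands for the part that bears it (a point fixed in the world has none). Each returns a list of dicts, best first, with "confidence" (0 to 1); they miss things now and then, are a little off and sometimes report something else, mostly with a low value. They report only what shows in the picture. A call takes as long as a camera call. They do not tell look-alikes from the thing itself.
- arm.find_in(camera, query): "box" ([left, top, right, bottom] in pixels, round what is visible of it).
- arm.cut_out(camera, query): "pixels" (480x640 bool, what is visible of it) and "box" ([left, top, right, bottom] in pixels, round what is visible of it).
The state is a dict: "clock": time; "joint_positions": joint angles; "qd": joint speeds; "effort": joint torques, N m; "tcp_pos": TCP position; "orientation": TCP orientation; "wrist_force": force on the tool from outside, world axes, zero at the start; "wrist_torque": the same for the moment, N m; "opening": finger opening in m; "grasp_force": force on a finger pad.
Only numpy, scipy, OpenCV 4.12 (cv2) and the standard library are available. Lean on these libraries where they do the work, as an engineer would, in place of code of your own. Each camera call takes 0.05 s, during which the arm holds its last target. There are 200 camera calls.

TASK

Put the blue cover back on the reagent bay: hold it tilted, slip its thin yellow tongue in under the bay's black lip, then lower the other end, without letting it drop, until the cover lies flat down in its pocket. Then slide the red latch fully home over the cover's free end, let go, and leave the other things on the bench where they are.

Things in the scene. Friction and masses are not known exactly. Their poses are not given: they have to be found in the camera images.
- cover_grip (a point): Loose blue cover plate (about 0.2 kg), flat on the table: centre of its black upright grip ridge, 12 mm thick (x), 60 long (y), 34 tall, mid-way along the cover's length and width. Point 26 mm above the underside, 17 above the blue face, 17 below the ridge's top. Axes are the cover's: x from tongue to free end (tongue at first roughly towards the robot), y along the ridge, z up.
- cover_tongue (a point): Middle of the front edge of the cover's thin yellow tongue, half-way up it: 65 mm in -x and 23.5 down from cover_grip. Cover 130 mm long (x -65 to +65 from the ridge), 100 wide; blue body 9 mm thick; at the -x end the full-width tongue, 20 mm long, 5 thick, flush with the underside. Axes as cover_grip.
- bay: Fixed white housing, the reagent bay, x -90 to +125, y -75 to +75 mm. Origin on the table below the pocket's centre; x from the lip (nearer the robot) to the latch, z up. Outside of the pocket the deck is at z 62 mm.
- bay_pocket (a point): Centre of the pocket, at ledge height (bay frame 0, 0, z 50 mm; bay's axes). The pocket is 136 mm long (x -68 to +68), 106 wide (y -53 to +53), 12 deep, open at the top save for the lip. The cover rests on the ledge around a deeper well (x -40 to +55, y -43 to +43) that holds coloured tubes.
- bay_lip (a point): Middle of the lower edge of the black lip over the pocket's -x end (bay frame x -58, y 0, z 62 mm; bay's axes). The lip is 6 mm thick (top z 68), as wide as the bay, overhangs 10 mm; the gap between ledge and lip is 12 mm. The cover cannot go in flat: the tongue goes under at 8 to 20 degrees of tilt, tongue low, then the cover turns down about the tongue's edge.
- latch (a joint): Travel of the red latch, m: near 0 = open, clear of the pocket, as at the start; 0.026 = fully home at its stop. Slides along the bay's -x, needs about 2 N, stays where left. Its flat bolt, 30 mm wide, 6 thick (underside z 63.5), ends at bay x = 78 mm less the travel.
- latch_tab (a point): Centre of the latch's upright red tab, 12 mm (x) by 30 (y), 32 tall (z 69.5 to 101.5); it lies at bay x = 111 mm less the travel, y 0, z 85.5; bay's axes. Two guide rails, top z 70 mm, stand 17 to 24 mm to either side of the centre line, at bay x 95 to 125.
- cover: The same loose cover: origin at the centre of its underside, 26 mm below cover_grip; axes as cover_grip.
- jar: Small capped jar, 36 mm across, 50 mm tall, near the cover's free end; leave it. Origin under its centre.
- tube_rack: Blue rack with tubes, 70 x 200 mm, 98 mm tall, at the back of the table; leave it.
- reagent_amber: Amber bottle, 60 mm across, 120 mm tall, at the back; leave it.
- reagent_white: White bottle with a blue cap, 64 mm across, 130 mm tall, at the right; leave it.
- beaker: Glass beaker, 68 mm across, 85 mm tall, at the right; leave it.
- tip_box: Clear box of yellow pipette tips, 120 x 90 mm, 57 mm tall, at the left; leave it.
- well_plate: White well plate, 128 x 86 mm, 15 mm tall, at the back right; leave it.
There are look-alikes about, which are no part of the job. Of the things that look like the cover, the largest one is meant.

How it is judged:
On the way, in this order (a step that is already met when the one before it is completed fails the run):
1. the cover's tongue is in the pocket under the lip while the cover is still tilted (x of cover_tongue in the frame of bay_lip below -0.002 m and z of cover_tongue in the frame of bay_lip below -0.001 m and y of cover_tongue in the frame of bay between -0.012 and 0.012 m and angle between cover_grip's own z axis and vertical above 0.05 rad), for 0.1 s.
2. the cover lies flat in its pocket, tongue under the lip, with the latch still open (x of cover_tongue in the frame of bay below -0.0605 m and angle between cover_grip's own z axis and vertical below 0.035 rad and z of cover_grip in the frame of bay between 0.073 and 0.079 m and y of cover_grip in the frame of bay between -0.006 and 0.006 m and angle between the x axis of cover_grip and the x axis of bay, either way round below 0.09 rad and value of joint latch below 0.01 m), for 0.2 s.
At the end, for the whole second after the job is handed in: The cover rests in the bay's pocket, at rest: its tongue at least 2.5 mm in under the lip, level within 2 degrees, down on the ledge within 3 mm, centred sideways within 6 mm and square within 5 degrees; the latch is at least 22 mm along its 26 mm travel, over the cover's free end; all is released (x of cover_tongue in the frame of bay below -0.0605 m and angle between cover_grip's own z axis and vertical below 0.035 rad and z of cover_grip in the frame of bay between 0.073 and 0.079 m and y of cover_grip in the frame of bay between -0.006 and 0.006 m and angle between the x axis of cover_grip and the x axis of bay, either way round below 0.09 rad and value of joint latch above 0.022 m and linear speed of cover below 0.02 m/s); the robot touches nothing.
It fails at once if the cover is dropped into the bay (its free end falls from more than about 15 mm, turning faster than 5 rad/s) (angular speed of cover above 5 rad/s and horizontal distance between cover_grip and bay below 0.1 m).
It fails at once if another thing on the bench is pushed more than 30 mm or tipped over (distance of any of jar, tube_rack, reagent_amber, reagent_white, beaker, tip_box, well_plate from where it was at the start of the episode above 0.03 m or angle between any of jar, tube_rack, reagent_amber, reagent_white, beaker, tip_box, well_plate's own z axis and vertical above 0.5 rad).
It also fails if it takes over 54 s, if anything falls off the work surface, if the arm or the gripper's body presses on something with over 40 N, if the wrist force passes 120 N, or if a joint passes its speed limit or range.

## Working session

There is one attempt and no reset: what is moved stays moved. The work goes in short steps, Python scripts to look and compute and a shell command to move; the robot and the scene stay as the last step left them, time stands still between calls to the robot, and variables do not carry over. Pictures are saved under pics/ and viewed, at most 10 in all, crops included, and the job is handed in when it is done.

```bash
mkdir -p pics; ls; python3 - <<'E'
from workcell import arm
import cv2
o=arm.get_obs();print({k:o[k] for k in('clock','tcp_pos','orientation','opening')})
for n in('side','top'):
    im=arm.snapshot(n);cv2.imwrite(f'pics/{n}0.png',im[:,:,::-1])
    i=arm.camera_info(n);print(n,i)
    for q in('cover','bay','jar','latch_tab','cover_grip'):
        print(q,[(d['box'],round(d['confidence'],2)) for d in arm.find_in(n,q)][:4])
print(arm.camera_info('wrist'))
E
```

```text
pics
{'clock': 0.0, 'tcp_pos': array([0.12096023, 0.53641888, 0.40349687]), 'orientation': array([-0.34765385, -3.12180284,  0.00354833]), 'opening': 0.08539646235261039}
side {'mtx': array([[509.23214991,   0.        , 334.86201029],
       [  0.        , 509.23214991, 239.00209429],
       [  0.        ,   0.        ,   1.        ]]), 'origin': array([0.50890079, 0.90196234, 0.91485549]), 'rotation': array([-0.04735041,  2.86604148, -1.22026978])}
cover [([334.9, 253.4, 373.8, 281.0], 0.79), ([409.3, 304.7, 461.5, 343.5], 0.75), ([319.7, 295.4, 380.5, 343.0], 0.7)]
bay [([306.0, 183.0, 392.2, 237.7], 0.76)]
jar [([291.2, 303.8, 307.9, 330.5], 0.88)]
latch_tab [([310.0, 186.5, 328.1, 201.6], 0.65), ([299.8, 110.6, 323.1, 155.5], 0.47)]
cover_grip [([319.4, 296.7, 383.6, 341.9], 0.87), ([408.6, 306.2, 462.0, 343.4], 0.82), ([334.2, 254.7, 373.5, 281.4], 0.77)]
top {'mtx': array([[467.34237191,   0.        , 314.66095713],
       [  0.        , 467.34237191, 243.56398124],
       [  0.        ,   0.        ,   1.        ]]), 'origin': array([0.42183612, 0.02864374, 1.18760708]), 'rota
[... 299 characters left out ...]

latch_tab [([380.0, 204.4, 396.5, 226.2], 0.48)]
cover_grip [([292.7, 238.4, 326.1, 279.9], 0.94), ([226.1, 231.4, 269.2, 281.6], 0.84), ([225.9, 308.2, 266.5, 354.1], 0.57)]
{'mtx': array([[345.45049482,   0.        , 319.38589428],
       [  0.        , 345.45049482, 238.34064909],
       [  0.        ,   0.        ,   1.        ]]), 'tool_from_camera': array([[ 2.54683296e-05, -9.50453121e-01, -3.10867920e-01,
         7.94522248e-02],
       [ 9.99999963e-01,  1.08315979e-04, -2.49240680e-04,
        -9.44986616e-04],
       [ 2.70563545e-04, -3.10867903e-01,  9.50453089e-01,
         3.05107911e-02],
       [ 0.00000000e+00,  0.00000000e+00,  0.00000000e+00,
         1.00000000e+00]])}
```

```bash
python3 - <<'E'
import cv2
a=cv2.imread('pics/top0.png')[190:370,200:440]
cv2.imwrite('pics/crop0.png',cv2.resize(a,(800,600),interpolation=cv2.INTER_CUBIC))
E
```

```text
(no output)
```

View pics/crop0.png

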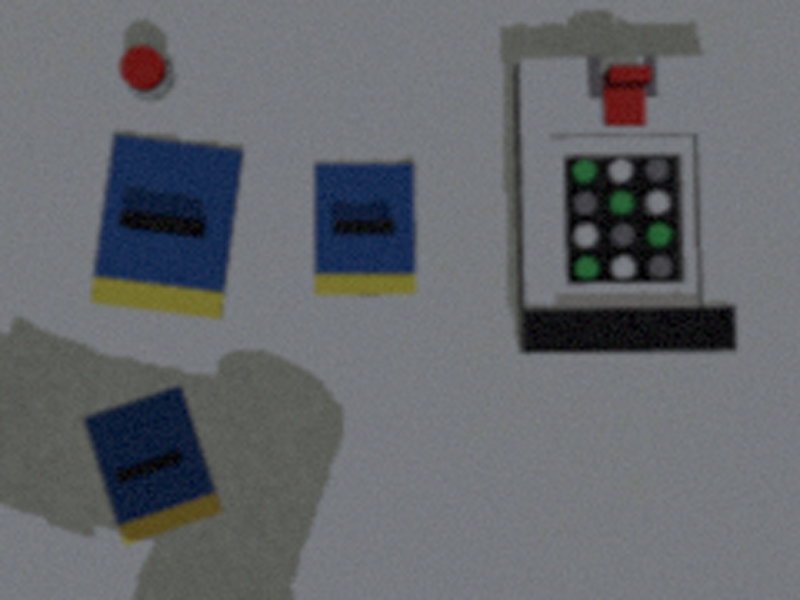

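View pics/side0.png

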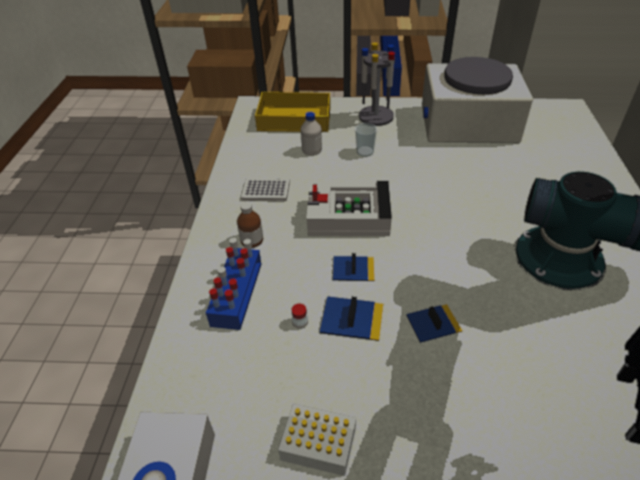

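The top view shows three cover look-alikes: (248,257), (309,258) and (245,329). The one at (248,257) is meant, since it is clearly the largest (about 53 px, or 130 mm long, with the jar by its free end). The bay is at about (389,250), with its lip towards the robot.

```bash
cat > h.py <<'E'
import numpy as np, cv2
from scipy.spatial.transform import Rotation as R
from scipy.optimize import least_squares
from workcell import arm
def cam(n,o=None):
    i=arm.camera_info(n);K=np.array(i['mtx'])
    if n!='wrist': return K,R.from_rotvec(i['rotation']).as_matrix(),np.array(i['origin'])
    T=np.eye(4);T[:3,:3]=R.from_rotvec(o['orientation']).as_matrix();T[:3,3]=o['tcp_pos']
    T=T@np.array(i['tool_from_camera']);return K,T[:3,:3],T[:3,3]
def proj(c,P):
    K,r,t=c;q=(np.asarray(P)-t)@r@K.T;return q[:,:2]/q[:,2:]
def place(p,P):
    a=p[2];return np.asarray(P)@np.array([[np.cos(a),np.sin(a),0],[-np.sin(a),np.cos(a),0],[0,0,1]])+[p[0],p[1],0]
def fit(c,P,uv,p0):
    s=least_squares(lambda p:(proj(c,place(p,P))-uv).ravel(),p0,loss='soft_l1');return s.x,np.abs(proj(c,place(s.x,P))-uv).max()
def toolshift(o,d):  # world shift -> tool row numbers
    return R.from_rotvec(o['orientation']).inv().apply(d)/0.08
E
python3 - <<'E'
from h import *
c=cam('top'); px=lambda l:np.array(l)/3.3333+[200,190]
cov=[[.065,.05,.009],[.065,-.05,.009],[-.065,-.05,.005],[-.065,.05,.005]]
print('cover',fit(c,cov,px([(115,132),(242,148),(222,317),(92,300)]),[.45,.2,0]))
# bay: lip top corners, deck +x corners
bay=[[-.09,.075,.068],[-.09,-.075,.068],[-.058,-.075,.068],[-.058,.075,.068],[.068,-.053,.062],[.125,.075,.062]]
print('bay',fit(c,bay,px([(521,351),(736,350),(735,306),(520,307),(697,135),(520,58)]),[.43,-.17,0]))
o=arm.get_obs();r=R.from_rotvec(o['orientation']).as_matrix();print(r.round(3))
E
```

```text
cover (array([ 0.51135003,  0.20277293, -0.11538053]), np.float64(0.5352420169791685))
bay (array([ 0.50707856, -0.13666612,  0.00718528]), np.float64(0.8973553400160199))
[[-0.975  0.22   0.   ]
 [ 0.22   0.975  0.   ]
 [-0.     0.    -1.   ]]
```

```bash
J="python3 -m jog"
for k in 1; do
python3 -m jog '[[[-0.945,-0.5,0.2],0,1],[[-0.945,-0.5,0.2],0,1],[[-0.945,-0.5,0.2],0,1]]'
python3 -m jog '[[[-0.945,-0.5,0.2],0,1],[[-0.945,-0.5,0.2],0,1],[[-0.945,-0.5,0.2],0,1]]'
python3 -m jog '[[[-0.945,-0.5,0.2],0,1],[[-0.945,-0.5,0.2],0,1],[[-0.945,-0.5,0.2],0,1]]'
python3 -m jog '[[[-0.945,-0.5,0.2],0,1],[[-0.945,-0.5,0.2],0,1],[[-0.945,-0.5,0.2],0,1]]'
python3 -m jog '[[[-0.945,-0.5,0.2],0,1],[[-0.945,-0.5,0.2],0,1],[[-0.945,-0.5,0.2],0,1]]'
python3 -m jog '[[[-0.945,-0.5,0.2],-0.017,1],[[-0.945,-0.5,0.2],-0.017,1],[[-0.945,-0.5,0.2],-0.017,1],[[-0.945,-0.5,0.2],-0.017,1],[[-0.945,-0.5,0.2],-0.017,1]]'
done
python3 - <<'E'
from h import *
o=arm.get_obs();im=arm.snapshot('wrist');cv2.imwrite('pics/w1.png',im[:,:,::-1])
print(o['clock'],o['tcp_pos'],o['orientation'])
cov=[[.065,.05,.009],[.065,-.05,.009],[-.045,-.05,.009],[-.045,.05,.009],[-.065,-.05,.005],[-.065,.05,.005],[0,0,.043]]
print(proj(cam('wrist',o),place([.511,.203,-.115],cov)).round())
E
```

```text
clock: 0.85
tcp_pos: [0.189, 0.4779, 0.3872]
orientation: [0.355, 3.119, -0.007]
wrist_force: [-0.4, 0.9, -0.3]
opening: 0.0851
grasp_force: 0.0
clock: 1.1
tcp_pos: [0.2542, 0.422, 0.3714]
orientation: [0.357, 3.119, -0.006]
wrist_force: [-0.1, -0.4, 0.5]
opening: 0.0852
grasp_force: 0.0
clock: 1.35
tcp_pos: [0.319, 0.3664, 0.3554]
orientation: [0.357, 3.12, -0.006]
wrist_force: [-0.7, 0.4, -0.4]
opening: 0.0854
grasp_force: 0.0
clock: 1.6
tcp_pos: [0.3839, 0.3109, 0.3394]
orientation: [0.357, 3.12, -0.005]
wrist_force: [-0.5, -0.3, -0.6]
opening: 0.0856
grasp_force: 0.0
clock: 1.85
tcp_pos: [0.4488, 0.2553, 0.3233]
orientation: [0.357, 3.121, -0.005]
wrist_force: [0.3, 0.3, 0.1]
opening: 0.0859
grasp_force: 0.0
clock: 2.27
tcp_pos: [0.5104, 0.2033, 0.3087]
orientation: [-0.182, -3.135, -0.001]
wrist_force: [0.5, 0.2, 0.5]
opening: 0.0857
grasp_force: 0.0
2.2667 [0.51039394 0.20331903 0.3086716 ] [-1.81514724e-01 -3.13509268e+00 -1.31854031e-03]
[[377. 301.]
 [263. 301.]
 [255. 174.]
 [385. 174.]
 [255. 147.]
 [385. 147.]
 [320. 243.]]
```

View pics/w1.png

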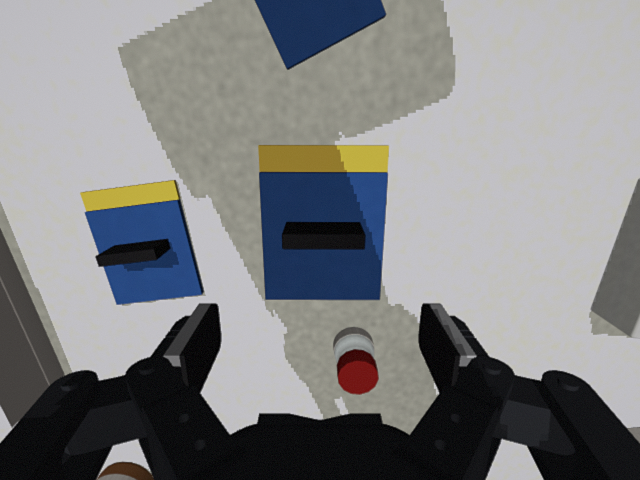

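The wrist view shows the cover at corners (259,145), (388,145), (380,299), (265,299), square in the view, with the jar below it at (357,365).

```bash
python3 - <<'E'
from h import *
o=arm.get_obs();c=cam('wrist',o)
cov=[[.065,.05,.009],[.065,-.05,.009],[-.045,-.05,.009],[-.045,.05,.009],[-.065,-.05,.005],[-.065,.05,.005]]
uv=np.array([(380,299),(265,299),(260,172),(387.5,172),(259,145),(388.5,145)])
print(proj(c,place([.511,.203,-.115],cov)).round())
p,e=fit(c,cov,uv,[.511,.203,-.115]);print(p,e)
d=np.array([p[0],p[1],.186])-o['tcp_pos'];print(d,toolshift(o,d))
r=R.from_rotvec(o['orientation']).as_matrix();print('turn world deg',np.degrees(p[2]-np.arctan2(-r[0,1],r[1,1])))
E
```

```text
[[377. 301.]
 [262. 301.]
 [255. 174.]
 [384. 174.]
 [254. 147.]
 [385. 147.]]
[ 0.50970236  0.20609108 -0.11703579] 1.2283874204645713
[-0.00031415  0.00235235 -0.12300205] [0.00633771 0.02739362 1.53755477]
turn world deg -0.155266276491728
```

```bash
python3 -m jog '[[[0.006,0.027,0.8],0,1],[[0.006,0.027,0.8],0,1],[[0.006,0.027,0.8],0,1]]'
python3 -m jog '[[[0,0,0.4],0,1],[[0,0,0.6],0,1],[[0,0,0.735],0,1],[[0,0,0.735],0,1],[[0,0,0.735],0,1]]'
python3 -m jog '[[[0,0,0],0,0.2],[[0,0,0],0,0.2],[[0,0,0],0,0.2],[[0,0,0],0,0.2],[[0,0,0],0,0.2],[[0,0,0],0,0.2],[[0,0,0],0,0.2],[[0,0,0],0,0.2]]'
python3 - <<'E'
from h import *
o=arm.get_obs();im=arm.snapshot('wrist');cv2.imwrite('pics/w2.png',im[:,:,::-1])
print(o['clock'],o['tcp_pos'],o['orientation'],o['opening'],o['grasp_force'],o['wrist_force'])
E
```

```text
clock: 2.57
tcp_pos: [0.5072, 0.2059, 0.2395]
orientation: [-0.176, -3.126, 0.005]
wrist_force: [-1.3, -0.5, -0.6]
opening: 0.0856
grasp_force: 0.0
clock: 2.98
tcp_pos: [0.5105, 0.2056, 0.1871]
orientation: [0.179, 3.135, 0.001]
wrist_force: [0.9, 0.5, 0.3]
opening: 0.0854
grasp_force: 0.0
clock: 3.65
tcp_pos: [0.5115, 0.2052, 0.1884]
orientation: [0.18, 3.132, 0.003]
wrist_force: [-0.6, 1.3, 6.6]
opening: 0.0589
grasp_force: 66.2
3.65 [0.51145198 0.20520357 0.18841416] [1.80317851e-01 3.13210130e+00 3.00202016e-03] 0.05889350024047306 66.18539214134216 [-0.60039623  1.33935777  6.55842642]
```

View pics/w2.png

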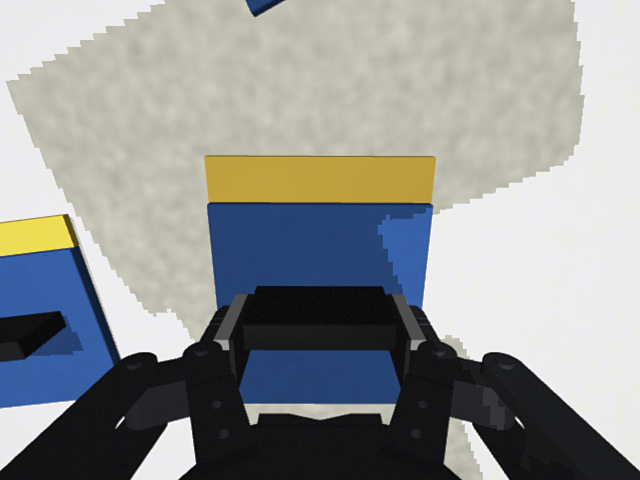

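```bash
python3 -m jog '[[[0,0,-0.3],0,0.2],[[0,0,-0.6],0,0.2],[[0,0,-0.9],0,0.2]]'
python3 -m jog '[[[0,0,-0.3],0,0.2],[[0,0,-0.6],-0.01,0.2],[[0,0,-0.9],-0.0195,0.2],[[0,0,-0.9],-0.0195,0.2]]'
python3 -m jog '[[[0.115,-0.287,0],0,0.2],[[0.23,-0.573,0],0,0.2],[[0.345,-0.86,0],0,0.2]]'
python3 -m jog '[[[0.115,-0.287,0],0,0.2],[[0.23,-0.573,0],0,0.2],[[0.345,-0.86,0],0,0.2]]'
python3 -m jog '[[[0.115,-0.287,0],0,0.2],[[0.23,-0.573,0],0,0.2],[[0.345,-0.86,0],0,0.2]]'
python3 -m jog '[[[0.115,-0.287,0],0,0.2],[[0.23,-0.573,0],0,0.2],[[0.345,-0.86,0],0,0.2]]'
python3 -m jog '[[[0.115,-0.287,0],0,0.2],[[0.23,-0.573,0],0,0.2],[[0.345,-0.86,0],0,0.2],[[0.345,-0.86,0],0,0.2],[[0.345,-0.86,0],0,0.2]]'
python3 - <<'E'
from h import *
o=arm.get_obs();im=arm.snapshot('wrist');cv2.imwrite('pics/w3.png',im[:,:,::-1])
cv2.imwrite('pics/s3.png',arm.snapshot('side')[:,:,::-1])
print(o['clock'],o['tcp_pos'],o['orientation'],o['opening'],o['grasp_force'],o['wrist_force'])
a=cv2.imread('pics/w3.png');b=cv2.imread('pics/s3.png')[120:300,280:520]
cv2.imwrite('pics/v3.png',np.hstack([cv2.resize(a,(400,300)),cv2.resize(b,(400,300))]))
E
```

```text
clock: 3.95
tcp_pos: [0.51, 0.2046, 0.2579]
orientation: [-0.181, -3.134, 0.001]
wrist_force: [0.0, -0.5, -1.8]
opening: 0.0587
grasp_force: 65.4
clock: 4.28
tcp_pos: [0.5115, 0.2051, 0.336]
orientation: [-0.013, 3.131, 0.005]
wrist_force: [0.7, 0.5, -1.0]
opening: 0.0588
grasp_force: 65.5
clock: 4.53
tcp_pos: [0.4826, 0.1352, 0.3281]
orientation: [0.011, -3.139, 0.001]
wrist_force: [0.1, -0.7, -3.0]
opening: 0.0588
grasp_force: 65.5
clock: 4.78
tcp_pos: [0.4553, 0.0658, 0.328]
orientation: [0.01, -3.139, 0.0]
wrist_force: [-0.6, -0.3, -0.6]
opening: 0.0587
grasp_force: 65.5
clock: 5.03
tcp_pos: [0.4282, -0.0031, 0.3281]
orientation: [0.01, -3.139, -0.001]
wrist_force: [0.3, -0.0, -1.3]
opening: 0.0588
grasp_force: 65.5
clock: 5.28
tcp_pos: [0.4011, -0.0721, 0.3282]
orientation: [0.009, -3.139, -0.001]
wrist_force: [0.1, 0.6, -2.2]
opening: 0.0587
grasp_force: 65.5
clock: 5.7
tcp_pos: [0.3744, -0.1409, 0.3285]
orientation: [0.005, -3.14, -0.002]
wrist_force: [-0.1, 0.8, -2.5]
opening: 0.059
grasp_force: 65.7
5.7 [ 0.37438536 -0.14086585  0.32848692] [ 5.34452097e-03 -3.13986338e+00 -2.45234748e-03] 0.05901587808484609 65.6644070148468 [-0.0784294   0.76655082 -2.45027287]
```

View pics/v3.png

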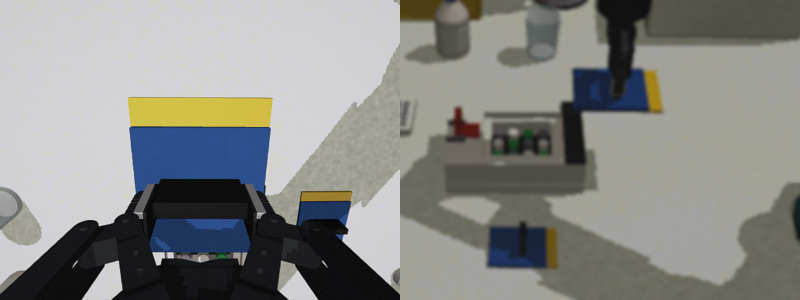

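The cover hangs level in the grip, with its free end just over the lip (side crop). I'll press the free end on the lip's outer edge to turn the cover in the pads, tongue down.

```bash
python3 -m jog '[[[0,0,0.3],0,0.2],[[0,0,0.6],0,0.2],[[0,0,0.8],0,0.2],[[0,0,0.85],0,0.2],[[0,0,0.85],0,0.2]]'
python3 -m jog '[[[0,0,0.03],0,0.2],[[0,0,0.06],0,0.2],[[0,0,0.09],0,0.2],[[0,0,0.11],0,0.2]]'
python3 -m jog '[[[0,0,0.02],0,0.2],[[0,0,0.04],0,0.2],[[0,0,0.06],0,0.2],[[0,0,0.06],0,0.2]]'
python3 - <<'E'
from h import *
o=arm.get_obs();im=arm.snapshot('wrist');cv2.imwrite('pics/w4.png',im[:,:,::-1])
cv2.imwrite('pics/s4.png',arm.snapshot('side')[:,:,::-1])
a=cv2.imread('pics/w4.png');b=cv2.imread('pics/s4.png')[120:300,280:520]
cv2.imwrite('pics/v4.png',np.hstack([cv2.resize(a,(400,300)),cv2.resize(b,(400,300))]))
E
```

```text
clock: 6.22
tcp_pos: [0.3748, -0.1391, 0.2602]
orientation: [0.014, -3.138, -0.004]
wrist_force: [0.6, 0.1, -1.6]
opening: 0.0583
grasp_force: 65.7
clock: 6.55
tcp_pos: [0.3754, -0.1404, 0.2555]
orientation: [-0.012, 3.14, -0.001]
wrist_force: [-8.9, 1.5, 16.7]
opening: 0.0585
grasp_force: 67.6
clock: 6.88
tcp_pos: [0.3746, -0.1405, 0.2528]
orientation: [0.011, -3.14, 0.002]
wrist_force: [-14.6, 4.2, 22.6]
opening: 0.0584
grasp_force: 69.2
```

View pics/v4.png

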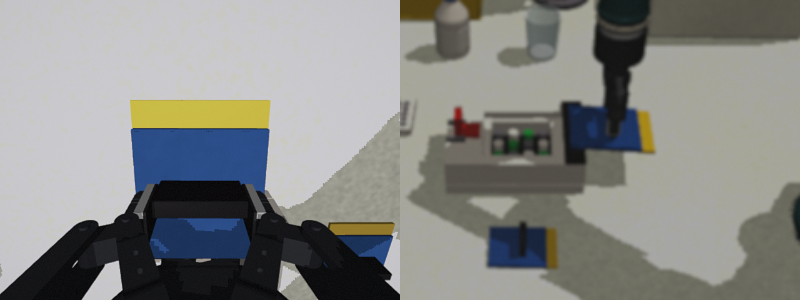

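Little tilt yet: the fingertips sit on the blue face and block the turn. I'll set the cover on the free table and regrip it 7 mm higher.

```bash
python3 -m jog '[[[0,0,-0.3],0,0.2],[[0.3,0,-0.4],0,0.2],[[0.6,0,-0.4],0,0.2],[[0.95,0,-0.4],0,0.2],[[0.95,0,-0.4],0,0.2],[[0.95,0,-0.4],0,0.2]]'
python3 -m jog '[[[0,0,0.3],0,0.2],[[0,0,0.6],0,0.2],[[0,0,0.8],0,0.2],[[0,0,0.95],0,0.2],[[0,0,0.95],0,0.2],[[0,0,0.95],0,0.2]]'
python3 -m jog '[[[0,0,0.08],0,0.2],[[0,0,0.16],0,0.2],[[0,0,0.2],0,0.2],[[0,0,0.2],0,0.2]]'
```

```text
clock: 7.48
tcp_pos: [0.2985, -0.1408, 0.2809]
orientation: [-0.009, 3.139, -0.002]
wrist_force: [-0.2, -0.1, -1.9]
opening: 0.0587
grasp_force: 66.5
clock: 7.98
tcp_pos: [0.2996, -0.1408, 0.2042]
orientation: [0.012, -3.141, -0.001]
wrist_force: [0.1, -0.9, -1.4]
opening: 0.0588
grasp_force: 66.5
clock: 8.32
tcp_pos: [0.3, -0.1412, 0.1896]
orientation: [-0.012, 3.139, -0.002]
wrist_force: [0.2, 1.9, 6.7]
opening: 0.0586
grasp_force: 67.5
```

```bash
python3 -m jog '[[[0,0,0],0,1],[[0,0,0],0,1],[[0,0,0],0,1],[[0,0,0],0,1],[[0,0,-0.1],0,1],[[0,0,-0.1],0,1],[[0,0,-0.1],0,1]]'
python3 -m jog '[[[0,0,0],0,0.2],[[0,0,0],0,0.2],[[0,0,0],0,0.2],[[0,0,0],0,0.2],[[0,0,0],0,0.2],[[0,0,0],0,0.2],[[0,0,0],0,0.2],[[0,0,0],0,0.2]]'
python3 - <<'E'
from h import *
o=arm.get_obs();im=arm.snapshot('wrist');cv2.imwrite('pics/w5.png',im[:,:,::-1])
cv2.imwrite('pics/s5.png',arm.snapshot('side')[:,:,::-1])
print(o['tcp_pos'])
E
```

```text
clock: 8.9
tcp_pos: [0.2994, -0.141, 0.197]
orientation: [-0.012, 3.14, -0.002]
wrist_force: [1.1, -0.7, -0.8]
opening: 0.0858
grasp_force: 0.0
clock: 9.57
tcp_pos: [0.2993, -0.141, 0.1968]
orientation: [-0.012, 3.141, -0.001]
wrist_force: [-1.6, -1.5, 5.6]
opening: 0.0578
grasp_force: 65.0
[ 0.29930972 -0.14099011  0.196814  ]
```

```bash
python3 -m jog '[[[0,0,-0.3],0,0.2],[[0,0,-0.6],0,0.2],[[0,0,-1],0,0.2],[[0,0,-1],0,0.2]]'
python3 -m jog '[[[-0.2,0,-0.05],0,0.2],[[-0.5,0,-0.05],0,0.2],[[-0.78,0,-0.05],0,0.2],[[-0.78,0,0.05],0,0.2],[[-0.78,0,0.13],0,0.2],[[-0.78,0,0.15],0,0.2]]'
python3 -m jog '[[[0,0,0.05],0,0.2],[[0,0,0.1],0,0.2],[[0,0,0.15],0,0.2],[[0,0,0.18],0,0.2],[[0,0,0.2],0,0.2],[[0,0,0.2],0,0.2]]'
python3 - <<'E'
from h import *
o=arm.get_obs();im=arm.snapshot('wrist');cv2.imwrite('pics/w6.png',im[:,:,::-1])
cv2.imwrite('pics/s6.png',arm.snapshot('side')[:,:,::-1])
a=cv2.imread('pics/w6.png');b=cv2.imread('pics/s6.png')[120:300,280:520]
cv2.imwrite('pics/v6.png',np.hstack([cv2.resize(a,(400,300)),cv2.resize(b,(400,300))]))
E
```

```text
clock: 10.0
tcp_pos: [0.3004, -0.1416, 0.2811]
orientation: [-0.012, 3.134, -0.008]
wrist_force: [1.5, -1.0, -1.1]
opening: 0.058
grasp_force: 65.7
clock: 10.5
tcp_pos: [0.3607, -0.14, 0.2625]
orientation: [0.012, -3.138, -0.002]
wrist_force: [-1.9, 0.8, 5.9]
opening: 0.0582
grasp_force: 66.5
clock: 11.0
tcp_pos: [0.3579, -0.1402, 0.248]
orientation: [0.01, -3.129, -0.001]
wrist_force: [-16.3, 0.6, 13.8]
opening: 0.0586
grasp_force: 70.5
```

View pics/v6.png

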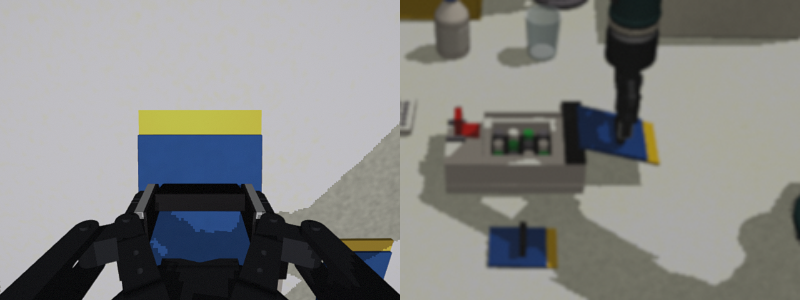

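The cover has turned, tongue low. I'll raise it and measure the tilt from the tongue's corners in the wrist view.

```bash
python3 -m jog '[[[0,0,-0.3],0,0.2],[[0,0,-0.6],0,0.2],[[0,0,-0.9],0,0.2],[[0,0,-0.9],0,0.2],[[0,0,-0.9],0,0.2]]'
cat >> h.py <<'E'
def yellow(im):
    hsv=cv2.cvtColor(im,cv2.COLOR_RGB2HSV)
    m=((hsv[...,0]>18)&(hsv[...,0]<40)&(hsv[...,1]>110)).astype(np.uint8)
    n,l,s,_=cv2.connectedComponentsWithStats(m);k=1+np.argmax(s[1:,4]*(s[1:,1]<300))
    cs,_=cv2.findContours((l==k).astype(np.uint8),cv2.RETR_EXTERNAL,cv2.CHAIN_APPROX_NONE)
    c=max(cs,key=len)[:,0,:].astype(float)
    return np.array([c[np.argmin(c@d)] for d in([1,1],[-1,1],[-1,-1],[1,-1])])  # TL,TR,BR,BL
def tilt(o,uv):
    # unknown: tool-frame position (tx,ty,tz) of cover centre underside, pitch, yaw ; cover x=-tool x
    c=cam('wrist',o);Rt=R.from_rotvec(o['orientation'])
    P=np.array([[-.065,-.05,.005],[-.065,.05,.005],[-.045,.05,.005],[-.045,-.05,.005]])
    def pts(p,P=P):
        q=R.from_euler('ZY',[p[4],-p[3]]).apply(P)   # pitch: tongue down
        return Rt.apply(q*[-1,1,-1]+p[:3])+o['tcp_pos']
    best=None
    for sgn in(1,):
        s=least_squares(lambda p:np.r_[(proj(c,pts(p))-uv).ravel(),(p[2]-.197)*0],[0,0,.197,.15,0])
    return s.x,np.abs(s.fun).max(),pts(s.x)
E
python3 - <<'E'
from h import *
o=arm.get_obs();im=arm.snapshot('wrist');cv2.imwrite('pics/w7.png',im[:,:,::-1])
for n,oo in (('w5',None),('w7',o)):
    u=yellow(cv2.imread(f'pics/{n}.png')[:,:,::-1].copy());print(u.tolist())
    oo=dict(o)
    p,e,q=tilt(oo,u);print(p.round(4),np.degrees(p[3:]).round(1),e)
E
```

```text
clock: 11.52
tcp_pos: [0.361, -0.1404, 0.3206]
orientation: [-0.011, 3.14, -0.001]
wrist_force: [-0.1, 0.7, -2.3]
opening: 0.058
grasp_force: 68.9
[[212.0, 159.0], [429.0, 161.0], [423.0, 203.0], [215.0, 202.0]]
[-0.0004 -0.0013  0.1999 -0.0286 -0.0081] [-1.6 -0.5] 0.6404596087601817
[[220.0, 172.0], [420.0, 172.0], [418.0, 211.0], [221.0, 211.0]]
[-0.0071 -0.0009  0.1982  0.1845 -0.0004] [10.6 -0. ] 0.5607936767380579
```

```bash
python3 -m jog '[[[-0.325,0.03,0],0,0.2],[[-0.65,0.03,0],0,0.2],[[-0.975,0.03,0],0,0.2]]'
python3 -m jog '[[[-0.325,0.03,0],0,0.2],[[-0.65,0.03,0],0,0.2],[[-0.975,0.03,0.1],0,0.2],[[-0.975,0.03,0.1],0,0.2],[[-0.975,0.03,0.1],0,0.2],[[-0.975,0.03,0.1],0,0.2]]'
python3 - <<'E'
from h import *
o=arm.get_obs();im=arm.snapshot('wrist');cv2.imwrite('pics/w8.png',im[:,:,::-1])
print(o['tcp_pos'],o['orientation'])
u=yellow(im);p,e,q=tilt(o,u);print(u.tolist(),p.round(4),e)
lip=[[-.09,-.075,.068],[-.09,.075,.068],[-.058,.075,.068],[-.058,-.075,.068]]
print(proj(cam('wrist',o),place([.506,-.135,.007],lip)).round())
E
```

```text
clock: 11.82
tcp_pos: [0.4392, -0.1369, 0.3175]
orientation: [0.011, -3.137, -0.003]
wrist_force: [-0.4, 0.2, -1.1]
opening: 0.058
grasp_force: 68.8
clock: 12.32
tcp_pos: [0.5165, -0.1341, 0.3098]
orientation: [0.012, -3.137, -0.003]
wrist_force: [-0.6, -0.7, -1.6]
opening: 0.0579
grasp_force: 68.8
[ 0.51651072 -0.13414752  0.30982966] [ 1.18633324e-02 -3.13659021e+00 -2.75865064e-03]
[[220.0, 172.0], [419.0, 172.0], [418.0, 211.0], [221.0, 211.0]] [-6.700e-03 -1.000e-03  1.954e-01  2.442e-01  1.000e-04] 0.4274009288928653
[[186.  89.]
 [452.  89.]
 [445. 147.]
 [193. 147.]]
```

View pics/w8.png

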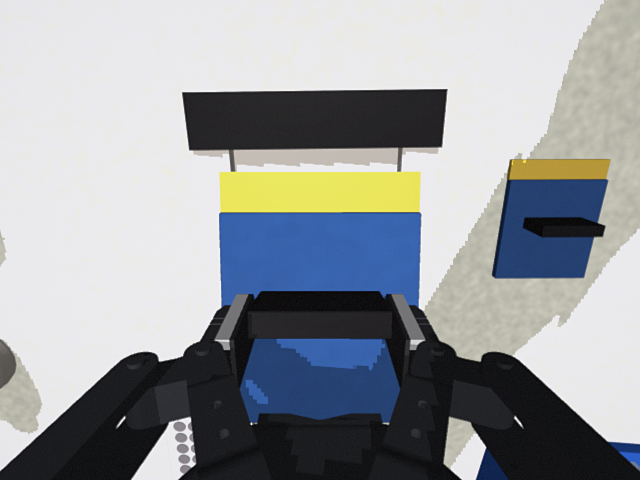

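Lip corners are at (183,93), (447,89), (442,147), (190,150), with the tongue just below it at rows 172–211. The lip is slightly rotated and shifted left of the cover.

```bash
python3 - <<'E'
from h import *
o=arm.get_obs();c=cam('wrist',o);im=cv2.imread('pics/w8.png')[:,:,::-1].copy()
lip=[[-.09,-.075,.068],[-.09,.075,.068],[-.058,.075,.068],[-.058,-.075,.068]]
b,e=fit(c,lip,np.array([(183,93),(447,89),(442,147.),(190,150)]),[.506,-.135,.007]);print('bay',b,e)
p,e,q=tilt(o,yellow(im))
ex=q[1]-q[0];print('tongue mid',q[:2].mean(0),'cover yaw',np.arctan2(-ex[0],ex[1]))
r=R.from_rotvec(o['orientation']).as_matrix();print('tool yaw',np.arctan2(-r[0,1],r[1,1]))
bx=np.array([np.cos(b[2]),np.sin(b[2])]);d=q[:2].mean(0)[:2]-b[:2];print('tongue in bay',d@bx,d@[-bx[1],bx[0]])
d=o['tcp_pos'][:2]-b[:2];print('tcp in bay',d@bx,d@[-bx[1],bx[0]])
E
```

```text
bay [ 0.50721122 -0.13646808  0.02021908] 0.4986757785061684
tongue mid [ 0.45815106 -0.13541564  0.10466178] cover yaw 0.0072724796919742
tool yaw 0.00719600238573546
tongue in bay -0.049028849004343365 0.0020441006996961123
tcp in bay 0.009223523530818676 0.002032113912744079
```

```bash
python3 -m jog '[[[0,-0.025,0],-0.0017,0.2],[[0,-0.025,0.1],-0.0017,0.2],[[0,-0.025,0.25],-0.0017,0.2],[[0,-0.025,0.4],-0.0017,0.2],[[0,-0.025,0.5],-0.0017,0.2],[[0,-0.025,0.57],-0.0017,0.2],[[0,-0.025,0.57],-0.0017,0.2],[[0,-0.025,0.57],-0.0017,0.2]]'
python3 - <<'E'
from h import *
o=arm.get_obs();im=arm.snapshot('wrist');cv2.imwrite('pics/w9.png',im[:,:,::-1]);sd=arm.snapshot('side')
print(o['tcp_pos'],o['wrist_force']);c=cam('wrist',o)
p,e,q=tilt(o,yellow(im));ex=q[1]-q[0];print('tongue mid',q[:2].mean(0),p,e,'yaw',np.arctan2(-ex[0],ex[1]))
a=im[60:300,160:480,::-1];b=sd[150:270,290:450,::-1]
cv2.imwrite('pics/v9.png',np.hstack([cv2.resize(a,(400,300)),cv2.resize(b,(400,300))]))
E
```

```text
clock: 13.03
tcp_pos: [0.5173, -0.1363, 0.266]
orientation: [0.029, -3.14, -0.001]
wrist_force: [0.6, 0.3, -2.7]
opening: 0.0581
grasp_force: 68.8
[ 0.51731131 -0.13628324  0.26598962] [ 0.56682549  0.32576595 -2.74395928]
tongue mid [ 0.45923434 -0.13820287  0.06135983] [-6.27701651e-03 -9.79960249e-04  1.93028946e-01  2.56724871e-01
  7.76250782e-05] 0.6047689588940273 yaw 0.018278014481864786
```

View pics/v9.png

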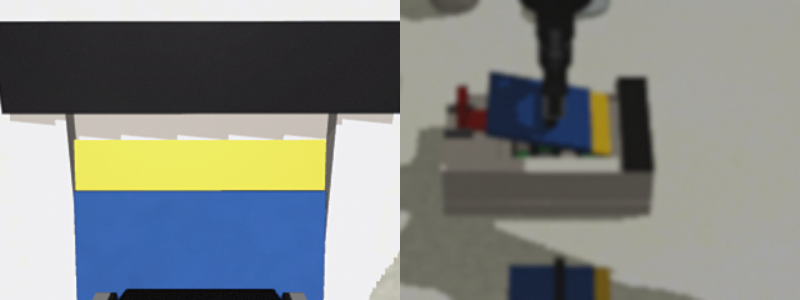

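Both gaps beside the tongue look equal and it is square to the lip. Now I'll slide it under.

```bash
python3 -m jog '[[[0,0,0.04],0,0.2],[[0.05,0,0.04],0,0.2],[[0.1,0,0.04],0,0.2],[[0.15,0,0.04],0,0.2],[[0.19,0,0.04],0,0.2],[[0.19,0,0.04],0,0.2],[[0.19,0,0.04],0,0.2]]'
python3 - <<'E'
from h import *
o=arm.get_obs();im=arm.snapshot('wrist');cv2.imwrite('pics/w10.png',im[:,:,::-1]);sd=arm.snapshot('side')
u=yellow(im);print(u.tolist())
a=im[60:300,160:480,::-1];b=sd[150:270,290:450,::-1]
cv2.imwrite('pics/v10.png',np.hstack([cv2.resize(a,(400,300)),cv2.resize(b,(400,300))]))
E
```

```text
clock: 13.72
tcp_pos: [0.502, -0.1366, 0.2637]
orientation: [-0.028, 3.141, -0.0]
wrist_force: [0.2, 0.1, -2.3]
opening: 0.0584
grasp_force: 68.8
[[220.0, 183.0], [419.0, 183.0], [419.0, 211.0], [220.0, 211.0]]
```

View pics/v10.png

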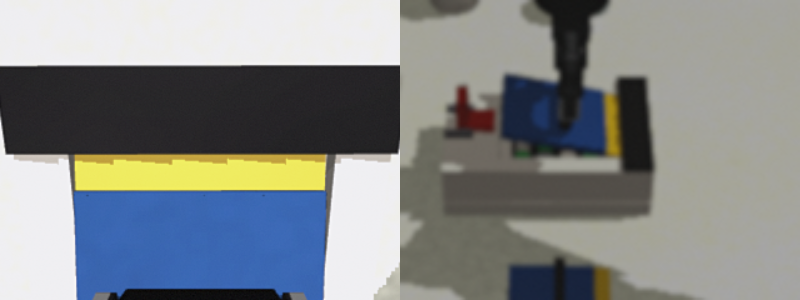

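The tongue is about 4 mm under the lip, still tilted. Next I'll lower the grip so the cover turns down about the tongue edge.

```bash
python3 -m jog '[[[0,0,0.03],0,0.2],[[0,0,0.05],0,0.2],[[-0.005,0,0.065],0,0.2],[[-0.01,0,0.08],0,0.2],[[-0.015,0,0.095],0,0.2],[[-0.02,0,0.11],0,0.2],[[-0.027,0,0.125],0,0.2],[[-0.034,0,0.14],0,0.2],[[-0.04,0,0.15],0,0.2],[[-0.04,0,0.15],0,0.2]]'
python3 -m jog '[[[-0.006,0,0.015],0,0.2],[[-0.012,0,0.03],0,0.2],[[-0.018,0,0.045],0,0.2],[[-0.025,0,0.06],0,0.2],[[-0.025,0,0.075],0,0.2],[[-0.025,0,0.085],0,0.2],[[-0.025,0,0.085],0,0.2]]'
python3 - <<'E'
from h import *
im=arm.snapshot('wrist');cv2.imwrite('pics/w11.png',im[:,:,::-1]);sd=arm.snapshot('side')
u=yellow(im);print(u.tolist())
a=im[60:300,160:480,::-1];b=sd[150:270,290:450,::-1]
cv2.imwrite('pics/v11.png',np.hstack([cv2.resize(a,(400,300)),cv2.resize(b,(400,300))]))
E
```

```text
clock: 14.65
tcp_pos: [0.5062, -0.1365, 0.2535]
orientation: [-0.029, 3.138, -0.001]
wrist_force: [1.7, 1.4, 6.4]
opening: 0.0581
grasp_force: 70.0
clock: 15.23
tcp_pos: [0.5083, -0.1364, 0.2505]
orientation: [-0.031, 3.137, -0.002]
wrist_force: [-5.7, 4.0, 21.4]
opening: 0.0582
grasp_force: 72.1
[[215.0, 171.0], [426.0, 171.0], [422.0, 203.0], [216.0, 201.0]]
```

View pics/v11.png

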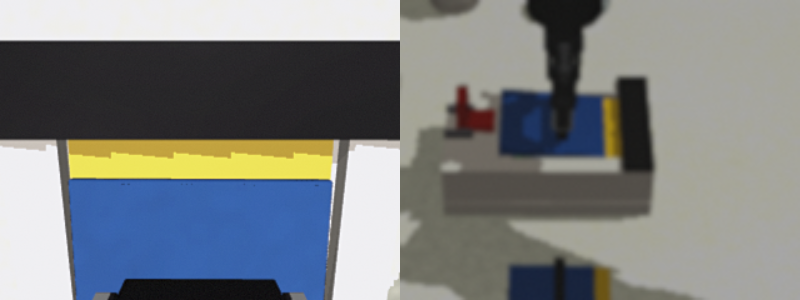

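Almost flat (21 N); pressing slightly further.

```bash
python3 -m jog '[[[0,0,0.02],0,0.2],[[0,0,0.04],0,0.2],[[0,0,0.06],0,0.2],[[0,0,0.07],0,0.2],[[0,0,0.07],0,0.2],[[0,0,0.07],0,0.2]]'
python3 - <<'E'
from h import *
o=arm.get_obs();im=arm.snapshot('wrist');cv2.imwrite('pics/w12.png',im[:,:,::-1]);cv2.imwrite('pics/s12.png',arm.snapshot('side')[:,:,::-1])
u=yellow(im);print(u.tolist())
cov=[[-.045,-.05,.059],[-.045,.05,.059]]
print(proj(cam('wrist',o),place([.5072,-.1365,.0185],cov)))
E
```

```text
clock: 15.83
tcp_pos: [0.5104, -0.1366, 0.2448]
orientation: [-0.03, 3.128, -0.004]
wrist_force: [5.0, 3.6, 14.7]
opening: 0.0583
grasp_force: 72.8
[[209.0, 165.0], [430.0, 165.0], [426.0, 196.0], [212.0, 196.0]]
[[212.32647461 192.86087229]
 [433.80976933 193.08838589]]
```

```bash
python3 -m jog '[[[0.01,0,-0.04],0,0.2],[[0.02,0,-0.04],0,0.2],[[0.03,0,-0.04],0,0.2],[[0.045,0,-0.04],0,0.2],[[0.045,0,-0.04],0,0.2],[[0.045,0,-0.01],0,0.2],[[0.045,0,0.01],0,0.2],[[0.045,0,0.01],0,0.2]]'
python3 - <<'E'
from h import *
o=arm.get_obs();im=arm.snapshot('wrist');cv2.imwrite('pics/w13.png',im[:,:,::-1]);sd=arm.snapshot('side')
u=yellow(im);print(u.tolist(),o['tcp_pos'])
cov=[[-.045,-.05,.059],[-.045,.05,.059]]
print(proj(cam('wrist',o),place([.5072,-.1365,.0185],cov)))
a=im[60:300,160:480,::-1];b=sd[150:270,290:450,::-1]
cv2.imwrite('pics/v13.png',np.hstack([cv2.resize(a,(400,300)),cv2.resize(b,(400,300))]))
E
```

```text
clock: 16.6
tcp_pos: [0.5067, -0.137, 0.2448]
orientation: [-0.029, 3.128, -0.005]
wrist_force: [1.3, 2.2, 18.0]
opening: 0.0586
grasp_force: 73.2
[[211.0, 174.0], [429.0, 174.0], [427.0, 196.0], [212.0, 196.0]] [ 0.50667502 -0.13698928  0.24479588]
[[214.22583349 201.11631159]
 [433.96947791 201.26176449]]
```

View pics/v13.png

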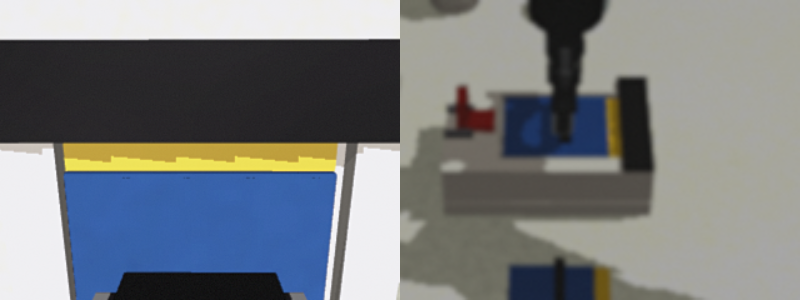

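I've gone past the 10-picture viewing limit, so from here I'll check by numbers only. The last picture shows the cover flat in the pocket with the tongue under the lip. Releasing it now.

```bash
python3 -m jog '[[[0,0,-0.06],0,0.2],[[0,0,-0.06],0,0.4],[[0,0,-0.06],0,0.7],[[0,0,-0.06],0,1],[[0,0,-0.06],0,1],[[0,0,-0.06],0,1]]'
python3 -m jog '[[[0,0,-0.2],0,1],[[0,0,-0.5],0,1],[[0,0,-0.9],0,1],[[0,0,-0.9],0,1],[[0,0,-0.9],0,1]]'
python3 - <<'E'
from h import *
o=arm.get_obs();im=arm.snapshot('wrist');cv2.imwrite('pics/w14.png',im[:,:,::-1]);c=cam('wrist',o)
u=yellow(im);print(u.tolist(),o['tcp_pos'],o['orientation'])
hsv=cv2.cvtColor(im,cv2.COLOR_RGB2HSV)
blue=((hsv[...,0]>100)&(hsv[...,0]<130)&(hsv[...,1]>120)).astype(np.uint8)
n,l,s,_=cv2.connectedComponentsWithStats(blue);k=1+np.argmax(s[1:,4]);print('blue',s[k])
cs,_=cv2.findContours((l==k).astype(np.uint8),0,1);q=max(cs,key=len)[:,0,:].astype(float)
qq=np.array([q[np.argmin(q@d)] for d in([1,1],[-1,1],[-1,-1],[1,-1])]);print(qq.tolist())
cov=[[-.045,-.05,.059],[-.045,.05,.059],[.065,.05,.059],[.065,-.05,.059]]
print(proj(c,place([.5072,-.1365,.0185],cov)).round())
print(fit(c,cov,qq,[.507,-.136,.018]))
print(arm.find_in('wrist','latch_tab')[:2])
E
```

```text
clock: 17.2
tcp_pos: [0.5034, -0.1365, 0.2419]
orientation: [0.029, -3.139, -0.001]
wrist_force: [0.3, -0.7, -0.5]
opening: 0.0849
grasp_force: 0.0
clock: 17.62
tcp_pos: [0.5043, -0.1368, 0.3173]
orientation: [-0.028, 3.137, -0.003]
wrist_force: [-0.1, 0.4, -0.3]
opening: 0.0855
grasp_force: 0.0
[[245.0, 163.0], [395.0, 163.0], [394.0, 176.0], [245.0, 176.0]] [ 0.50434629 -0.13683008  0.31725802] [-2.84336480e-02  3.13708041e+00 -2.67853185e-03]
blue [  245   178   150   145 17281]
[[246.0, 178.0], [394.0, 178.0], [384.0, 322.0], [254.0, 321.0]]
[[246. 184.]
 [398. 184.]
 [388. 328.]
 [256. 328.]]
(array([ 0.50313396, -0.13841007,  0.01599087]), np.float64(2.847768128095396))
[{'box': [299.6, 337.8, 347.2, 417.6], 'confidence': 0.64}]
```

```bash
python3 -m jog '[[[-0.3,0,0],0,-1],[[-0.6,0,0],0,-1],[[-0.91,0,0],0,-1]]'
python3 -m jog '[[[-0.3,0,0],0,-1],[[-0.6,0,0],0,-1],[[-0.91,0,0],0,-1],[[-0.91,0,0],0,-1],[[-0.91,0,0],0,-1],[[-0.91,0,0],0,-1]]'
python3 - <<'E'
from h import *
c=cam('side');arm.snapshot('side')
for q in('reagent_amber','latch_tab','well_plate'):
    b=arm.find_in('side',q)
    for d in b[:1]:
        l,t,r,bo=d['box'];z=.08 if q=='latch_tab' else .0
        uv=np.array([(l+r)/2,(t+bo)/2 if z else bo-4]);ray=c[1]@np.linalg.inv(c[0])@[*uv,1];print(q,d['box'],d['confidence'],(c[2]+ray*(z-c[2][2])/ray[2]).round(3))
E
```

```text
clock: 17.97
tcp_pos: [0.5767, -0.1351, 0.3128]
orientation: [0.028, -3.138, -0.002]
wrist_force: [-0.1, -1.2, 0.7]
opening: 0.0519
grasp_force: 0.0
clock: 18.47
tcp_pos: [0.6489, -0.1339, 0.313]
orientation: [0.029, -3.137, -0.002]
wrist_force: [-0.5, 0.7, -0.8]
opening: 0.0001
grasp_force: 0.0
reagent_amber [235.0, 201.5, 263.4, 251.1] 0.66 [ 0.774 -0.013  0.   ]
latch_tab [308.5, 184.2, 328.0, 205.6] 0.45 [ 0.602 -0.13   0.08 ]
well_plate [241.2, 177.9, 289.0, 199.9] 0.81 [ 0.762 -0.221  0.   ]
```

```bash
python3 -m jog '[[[0,0,0.25],0,-1],[[0,0,0.5],0,-1],[[0,0,0.65],0,-1],[[0,0,0.74],0,-1],[[0,0,0.74],0,-1]]'
python3 -m jog '[[[0.08,0,0],0,-1],[[0.16,0,0],0,-1],[[0.22,0,0],0,-1],[[0.28,0,0],0,-1],[[0.34,0,0],0,-1],[[0.4,0,0],0,-1],[[0.45,0,0],0,-1],[[0.45,0,0],0,-1]]'
python3 -m jog '[[[0.02,0,0],0,-1],[[0.04,0,0],0,-1],[[0.06,0,0],0,-1],[[0.08,0,0],0,-1],[[0.08,0,0],0,-1]]'
```

```text
clock: 19.08
tcp_pos: [0.6485, -0.1338, 0.2536]
orientation: [0.028, -3.137, -0.002]
wrist_force: [-0.1, 0.0, -0.3]
opening: -0.0001
grasp_force: 0.0
clock: 19.75
tcp_pos: [0.6128, -0.1347, 0.2566]
orientation: [-0.028, 3.141, -0.0]
wrist_force: [1.1, -0.3, -0.3]
opening: 0.0001
grasp_force: 0.3
clock: 20.17
tcp_pos: [0.6078, -0.1347, 0.2561]
orientation: [-0.029, 3.137, -0.0]
wrist_force: [5.5, 0.4, -1.0]
opening: 0.0003
grasp_force: 2.9
```

```bash
python3 -m jog '[[[0.03,0,0],0,-1],[[0.06,0,0],0,-1],[[0.06,0,0],0,-1],[[0.06,0,0],0,-1]]'
python3 -m jog '[[[0.04,0,0],0,-1],[[0.08,0,0],0,-1],[[0.08,0,0],0,-1],[[0.08,0,0],0,-1]]'
```

```text
clock: 20.5
tcp_pos: [0.6057, -0.1346, 0.2564]
orientation: [-0.029, 3.126, -0.001]
wrist_force: [18.0, -0.7, -6.3]
opening: -0.0002
grasp_force: 9.0
clock: 20.83
tcp_pos: [0.6029, -0.1345, 0.2569]
orientation: [-0.03, 3.111, -0.002]
wrist_force: [34.7, -0.8, -14.5]
opening: -0.0002
grasp_force: 17.1
```

The latch is at its stop: the force rises stiffly. I'll back off, rise and check.

```bash
python3 -m jog '[[[-0.3,0,0],0,-1],[[-0.5,0,0],0,-1],[[-0.5,0,0],0,-1]]'
python3 -m jog '[[[0,0,-0.4],0,-1],[[0,0,-0.8],0,-1],[[0,0,-1],0,-1],[[0,0,-1],0,-1]]'
python3 -m jog '[[[0.4,0,0],0,-1],[[0.8,0,0],0,-1],[[1,0,0],0,-1],[[1,0,0],0,-1],[[1,0,0],0,-1],[[1,0,0],0,-1]]'
python3 - <<'E'
from h import *
o=arm.get_obs();im=arm.snapshot('wrist');c=cam('wrist',o);cv2.imwrite('pics/w15.png',im[:,:,::-1])
hsv=cv2.cvtColor(im,cv2.COLOR_RGB2HSV)
def big(m):
    n,l,s,_=cv2.connectedComponentsWithStats(m.astype(np.uint8));k=1+np.argmax(s[1:,4]);
    cs,_=cv2.findContours((l==k).astype(np.uint8),0,1);q=max(cs,key=len)[:,0,:].astype(float)
    return s[k],np.array([q[np.argmin(q@d)] for d in([1,1],[-1,1],[-1,-1],[1,-1])])
H,S=hsv[...,0],hsv[...,1]
print(o['clock'],o['tcp_pos']);print('blue',big((H>100)&(H<130)&(S>120)))
print('yellow',yellow(im).tolist())
print('wrist red',big(((H<8)|(H>172))&(S>140)))
lat=lambda t:[[.078-t,-.015,.0695],[.078-t,.015,.0695],[.105-t,0,.1015],[.117-t,0,.1015]]
B=[.5072,-.1365,.0185]
for t in(0,.026): print(t,proj(c,place(B,lat(t))).round().tolist())
cov=[[-.045,-.05,.059],[-.045,.05,.059],[.065,.05,.059],[.065,-.05,.059]]
print('cov exp at x-3',proj(c,place([.5042,-.137,.0185],cov)).round().tolist())
for n,a in(('top',arm.snapshot('top')),('side',arm.snapshot('side'))):
    hs=cv2.cvtColor(a,cv2.COLOR_RGB2HSV);m=((hs[...,0]<8)|(hs[...,0]>172))&(hs[...,1]>140)
    bb=cv2.imread(f'pics/{n}0.png');h0=cv2.cvtColor(bb,cv2.COLOR_BGR2HSV);m0=((h0[...,0]<8)|(h0[...,0]>172))&(h0[...,1]>140)
    w=np.zeros_like(m);
    if n=='top': w[195:250,375:405]=1
    else: w[180:215,300:360]=1
    for mm in(m0,m):
        y,x=np.nonzero(mm&w);print(n,len(x),x.min(),x.max(),y.min(),y.max()) if len(x) else print(n,'none')
    print('exp',[proj(cam(n),place(B,lat(t))).round().tolist() for t in(0,.026)])
E
```

```text
clock: 21.08
tcp_pos: [0.6372, -0.1338, 0.2545]
orientation: [0.03, -3.14, -0.001]
wrist_force: [-0.1, -0.4, 0.4]
opening: -0.0002
grasp_force: 0.0
clock: 21.42
tcp_pos: [0.6358, -0.1344, 0.3413]
orientation: [-0.028, 3.135, -0.004]
wrist_force: [0.1, 0.0, 1.6]
opening: 0.0
grasp_force: 0.0
clock: 21.92
tcp_pos: [0.5558, -0.1356, 0.3351]
orientation: [0.028, -3.14, -0.001]
wrist_force: [0.5, 0.2, -0.2]
opening: -0.0002
grasp_force: 0.0
21.9167 [ 0.55583526 -0.13562917  0.3350778 ]
blue (array([  243,    99,   150,   155, 19086], dtype=int32), array([[243., 100.],
       [392.,  99.],
       [382., 253.],
       [253., 252.]]))
yellow [[243.0, 81.0], [393.0, 80.0], [392.0, 98.0], [244.0, 98.0]]
wrist red (array([ 299,  245,   44,   55, 1891], dtype=int32), array([[301., 245.],
       [340., 245.],
       [342., 299.],
       [299., 299.]]))
0 [[301.0, 280.0], [341.0, 280.0], [321.0, 336.0], [321.0, 351.0]]
0.026 [[300.0, 247.0], [341.0, 247.0], [321.0, 302.0], [321.0, 318.0]]
cov exp at x-3 [[244.0, 99.0], [396.0, 99.0], [386.0, 255.0], [254.0, 255.0]]
top 200 381 394 210 226
top 3 387 401 203 240
exp [[[393.0, 225.0], [381.0, 226.0], [389.0, 212.0], [389.0, 207.0]], [[394.0, 236.0], [381.0, 236.0], [389.0, 223.0], [389.0, 218.0]]]
side 131 313 326 185 201
side 132 322 335 185 202
exp [[[325.0, 193.0], [325.0, 201.0], [314.0, 187.0], [309.0, 187.0]], [[335.0, 193.0], [335.0, 201.0], [324.0, 187.0], [319.0, 187.0]]]
```

```bash
python3 -c "
from workcell import arm
print(arm.hand_in())"
```

```text
the job is handed in; nothing more can be done
None
```

The cover is flat in its pocket with the tongue under the lip, the latch is fully home and the arm is clear; I handed it in at about 22 s with no verdict returned, having viewed 12 pictures instead of the allowed 10.

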